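# Set four finished candles into their matching wooden presentation bases

### The arm

A 7-joint arm with a two-finger parallel gripper is mounted at the origin on the work surface. World frame = base frame: x ahead of the robot, y to its left, z up, the work surface at z = 0. Lengths are in mm, angles in rad, forces in N, time in s.
With the tool pointing down it reaches from about 400 to 900 mm from the base axis. Payload 5.6 kg.
Tool frame: the origin (TCP) lies midway between the tips of the shut fingers; the grasp point (between the pads) lies 19 mm behind it; z points along the fingers, y is the line along which they close (so a half turn about z gives the same grasp; the last joint's range is limited). The gripper opens to 92 mm and grips with 3 to 60 N. Pads are 20 mm wide; open, the fingers measure 128 mm over their backs; the gripper's body (75 mm by 189 mm) begins 69 mm behind the grasp point.
Start: joints at [1.205, 0.468, -0.012, 1.603, 0.006, 1.071, -0.056], TCP at [206.154, -616.449, 214.592] pointing down, gripper open.
Joint ranges: [-2.53, 2.53], [-0.31, 2.02], [-1.57, 1.55], [0.28, 2.44], [-1.29, 4.43], [0.15, 1.84], [-2.92, 2.92]. Speed limits (rad/s): [2.57, 2.57, 3.14, 3.14, 3.14, 3.14, 3.14].

### API

Orientations are given as a rotation vector (axis times angle).
In Python, from cell import robot, grip, kin, viewer gives the robot as it stands. Calls block until the motion is done:
- robot.movep(position, orientation): joint-space move of the TCP to a pose.
- robot.servo_line(position, feed=150, rotation=None): straight line of the TCP; rotation=None keeps the orientation; feed is the mean speed in mm/s.
- robot.goto_joints(angles): joint-space move.
- grip(opening, newtons=None): opening from 0.0 (shut) to 1.0 (fully open); newtons is the grip in N (None keeps the last); returns when the fingers have stopped.
- robot.hold(seconds).
- kin.ik(position, orientation): joint angles nearest the present ones, or None.
- robot.observe(): the state.
- viewer.read_camera(name): name is "scene" or "top"; returns the picture (420x560x3 uint8, red, green, blue); there is no depth.
- viewer.camera_info(name): a dict with "camera_matrix" (3x3 intrinsics, pixels), "R" (3x3) and "t" (3): a world point X has camera coordinates R X + t. Camera axes: x right, y down, z forward; pixel columns grow to the right and rows downward; lengths in mm; the calibration is good to about 2 mm. A picture is of the moment at which its call begins. camera_info takes no time and is no camera call.
A pose or a line that the arm cannot do raises robot.IKError and nothing moves.
- robot.job_done(): hands the job in; it is judged then, once.
Trained networks look in the newest picture that a camera, given by its name, has taken for a name from the list of things; names that differ only in an ending like _2 or _b are one class to them, and where a whole thing is asked for, a point or a joint stands for the part that bears it (a point fixed in the world has none). Each returns a list of dicts, best first, with "confidence" (0 to 1); they miss things now and then, are a little off and sometimes report something else, mostly with a low value. They report only what shows in the picture. A call takes as long as a camera call.
- viewer.silhouettes(name, camera): "mask" (420x560 bool, what is visible of it).
- viewer.pinpoint(name, camera): "at" ([x, y, z] in mm, in the coordinates of the camera as it stood for that picture, good to about 4 mm: a listed point, or the origin of a listed thing).
The state is a dict: "t": time; "joints": joint angles; "joint_velocities": joint speeds; "joint_torque": joint torques, N m; "tcp_pos": TCP position; "tcp_rot": TCP orientation; "contact_force": force on the tool from outside, world axes, zero at the start; "wrist_torque": the same for the moment, N m; "grip_width": opening from 0.0 (shut) to 1.0 (fully open); "grip_force": force on a finger pad.
Only numpy, scipy, OpenCV 4.12 (cv2) and the standard library are available. Lean on these libraries where they do the work, as an engineer would, in place of code of your own. Each camera call takes 0.05 s, during which the arm holds its last target. There are 200 camera calls.

### The job

Set each of the four coloured candles upright into the wooden presentation base whose recess has its shape and colour: the teal jar, the red square pillar, the yellow tin, and the violet half-moon turned so that its flat lies along the flat of its recess. Each must sit fully down on the recess floor and be set down, not dropped; leave the clear glass and the amber bottle that stand among them where they are.

Things in the scene. Friction and masses are not known exactly. Their poses are not given: they have to be found in the camera images.
- jar: Round jar candle with aluminium neck, teal label and teal lid: a rigid closed cylinder 62 mm in diameter, 80 mm high, about 0.24 kg, loose, upright. Origin: centre of its underside, z up along its axis. Goes into round_base, any yaw.
- pillar: Red square pillar candle, 48 x 48 mm, 75 mm high with a thin 9 mm wick on top (the wick does not obstruct), about 0.16 kg, loose, upright. Origin: centre of its underside; x and y square to its faces, z up. Goes into square_base, any of the four ways round.
- tin: Yellow rectangular tin with cream wax top and two wicks: 36 mm along its x, 66 mm along its y, 55 mm high, about 0.13 kg, loose, upright. Origin: centre of its underside, z up. Goes into tin_base, either way round.
- half_moon: Violet half-moon (D-shaped) candle, 70 mm high plus a wick, about 0.12 kg, loose, upright. From above: a disc of radius 30 mm cut by a flat face at its x = +6 mm (the flat faces +x), so it spans x -30 to +6 mm, y -30 to +30 mm. Origin: underside, on the disc's axis (not the middle of the shape, which is at x = -12 mm), z up. Goes into half_moon_base one way only, x axis along x axis.
- round_base: Light wooden square base 100 x 100 mm with a round recess 74 mm in diameter, teal floor. Fixed to the bench, 18 mm high, top open; its recess is 12 mm deep, so the recess floor lies 6 mm above the bench. Origin: underside, z up, on the axis of the recess.
- square_base: Light wooden base 84 x 84 mm with a square recess 60 x 60 mm, red floor. Fixed to the bench, 18 mm high, top open; its recess is 12 mm deep, so the recess floor lies 6 mm above the bench. Origin: underside, z up, at the centre of the recess; x and y square to the recess sides.
- tin_base: Light wooden base 72 x 102 mm with a rectangular recess 48 mm along x by 78 mm along y, yellow floor. Fixed to the bench, 18 mm high, top open; its recess is 12 mm deep, so the recess floor lies 6 mm above the bench. Origin: underside, z up, at the centre of the recess.
- half_moon_base: Light wooden base 96 x 96 mm with a half-moon recess, violet floor: a disc of radius 36 mm cut by a flat wall at its x = +12 mm (the recess spans x -36 to +12 mm). Fixed to the bench, 18 mm high, top open; its recess is 12 mm deep, so the recess floor lies 6 mm above the bench. Origin: underside, z up, on the disc's axis; the candle's origin belongs over it.
- clear_glass: Empty clear glass, 60 mm in diameter, 65 mm high, loose; not to be disturbed. Origin: centre of its underside.
- amber_bottle: Amber glass bottle with black cap, 38 mm in diameter, 95 mm high, loose; not to be disturbed. Origin: centre of its underside. Nothing near the work is taller; other equipment stands only at the bench's edges (beyond x = 0.78 m or more than 0.55 m to either side).

How it is judged (in metres and radians):
At the end, for the whole second after the job is handed in: Each candle's origin is within 10 mm (level) of its own base's origin and 2 to 10 mm above it (on the recess floor, not on the rim), upright within 0.1 rad and at rest; the tin and the half-moon are turned to within 0.4 rad of their recess (horizontal distance between jar and round_base below 0.01 m and z of jar in the frame of round_base between 0.002 and 0.01 m and angle between each of jar, pillar, tin, half_moon's own z axis and vertical below 0.1 rad and linear speed of each of jar, pillar, tin, half_moon below 0.03 m/s and horizontal distance between pillar and square_base below 0.01 m and z of pillar in the frame of square_base between 0.002 and 0.01 m and horizontal distance between tin and tin_base below 0.01 m and z of tin in the frame of tin_base between 0.002 and 0.01 m and angle between the x axis of tin and the x axis of tin_base, either way round below 0.4 rad and horizontal distance between half_moon and half_moon_base below 0.01 m and z of half_moon in the frame of half_moon_base between 0.002 and 0.01 m and angle between the x axis of half_moon and the x axis of half_moon_base, either way round below 0.4 rad); the robot touches nothing.
It fails at once if the clear glass is knocked over or pushed more than 30 mm (distance of clear_glass from where it was at the start of the episode above 0.03 m or angle between clear_glass's own z axis and vertical above 0.5 rad).
It fails at once if the amber bottle is knocked over or pushed more than 30 mm (distance of amber_bottle from where it was at the start of the episode above 0.03 m or angle between amber_bottle's own z axis and vertical above 0.5 rad).
It fails at once if a candle is dropped (it falls free of the fingers at more than 0.7 m/s, a drop of about 25 mm) ((linear speed of jar above 0.7 m/s and contact force between jar and the fingers below 0.05 N) or (linear speed of pillar above 0.7 m/s and contact force between pillar and the fingers below 0.05 N) or (linear speed of tin above 0.7 m/s and contact force between tin and the fingers below 0.05 N) or (linear speed of half_moon above 0.7 m/s and contact force between half_moon and the fingers below 0.05 N)).
It also fails if it takes over 109 s, if anything falls off the work surface, if the arm or the gripper's body presses on something with over 40 N, if the wrist force passes 120 N, or if a joint passes its speed limit or range.

## Working session

There is one attempt and no reset: what is moved stays moved. The work goes in short steps, each a Python script; the robot and the scene stay as the last script left them, time stands still between calls to the robot, and variables do not carry over. Pictures are saved under pics/ and viewed, at most 14 in all, crops included, and the job is handed in when it is done.

```bash
mkdir -p pics; ls; python3 - <<'E'
from cell import robot, grip, kin, viewer
import cv2,numpy as np
for c in ("top","scene"):
    im=viewer.read_camera(c); cv2.imwrite(f"pics/{c}0.png",im[:,:,::-1])
    i=viewer.camera_info(c); R=np.array(i["R"]);t=np.array(i["t"])
    print(c,np.round(i["camera_matrix"],1).tolist(),np.round(-R.T@t))
    for n in "jar pillar tin half_moon round_base square_base tin_base half_moon_base clear_glass amber_bottle".split():
        for d in viewer.pinpoint(n,c)[:2]:
            print(n,np.round(R.T@(np.array(d["at"])-t)),round(d["confidence"],2))
print(robot.observe()["tcp_rot"],robot.observe()["t"])
E
```

```text
pics
top [[410.6, 0.0, 280.7], [0.0, 410.6, 216.7], [0.0, 0.0, 1.0]] [ 450.  -13. 1257.]
jar [649.  80.  -0.] 0.88
pillar [584. 282.   2.] 0.57
pillar [491. 104.   0.] 0.49
tin [490. 107.   0.] 0.6
half_moon [ 482. -101.    5.] 0.54
round_base [ 378. -271.    2.] 0.84
square_base [375. 263.   3.] 0.57
square_base [ 650. -101.   -3.] 0.57
tin_base [ 652. -100.    1.] 0.6
half_moon_base [ 499. -454.    4.] 0.71
clear_glass [ 594. -276.    2.] 0.6
amber_bottle [496. 443.   0.] 0.73
scene [[448.2, 0.0, 286.5], [0.0, 448.2, 206.3], [0.0, 0.0, 1.0]] [1415.  277. 1099.]
jar [650.  85.   1.] 0.86
pillar [584. 283.   4.] 0.58
tin [487. 106.   1.] 0.71
half_moon [ 478. -103.   -0.] 0.75
half_moon [ 595. -276.    0.] 0.16
round_base [ 653. -104.    5.] 0.71
round_base [ 379. -270.   -1.] 0.68
square_base [374. 266.   4.] 0.73
tin_base [ 655. -102.    3.] 0.63
half_moon_base [ 500. -447.   -1.] 0.74
clear_glass [ 598. -276.   -3.] 0.92
amber_bottle [499. 442.   1.] 0.49
[ 3.10076546e+00  5.04730248e-01 -8.08015717e-05] 1.1
```

View pics/top0.png

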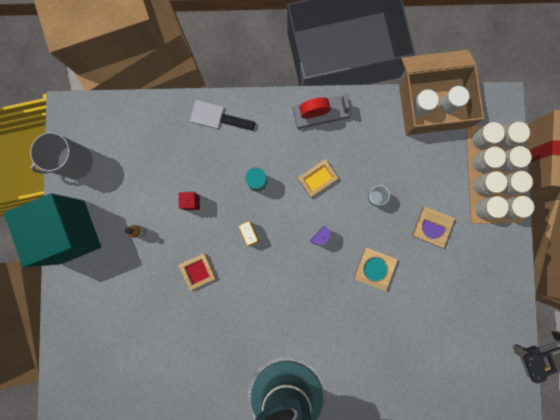

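View pics/scene0.png

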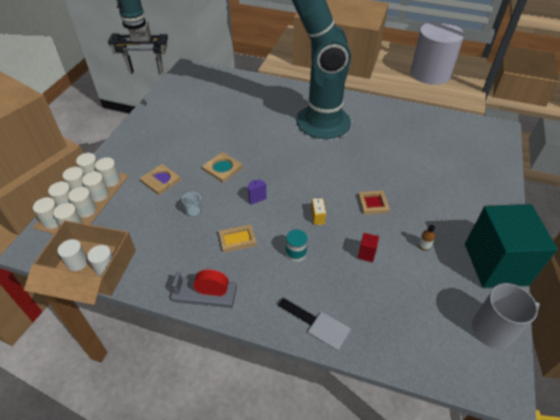

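The top view shows the jar (256,179), pillar (188,201), tin (248,233), half-moon (321,237), and the bases for red (198,272), yellow (318,179), teal (376,270) and violet (433,228). That agrees with the pinpoint results. Next I fit the yaws from the silhouettes.

```bash
cat > fit.py <<'E'
from cell import robot, grip, kin, viewer
import cv2,numpy as np
from scipy.optimize import minimize
def rect(a,b,cx=0): return np.array([[cx-a/2,-b/2],[cx+a/2,-b/2],[cx+a/2,b/2],[cx-a/2,b/2]])
def dshape(r,f):
    a=np.arccos(f/r); th=np.linspace(a,2*np.pi-a,40); return np.c_[r*np.cos(th),r*np.sin(th)]
circ=lambda r:np.c_[r*np.cos(np.linspace(0,6.28,40)),r*np.sin(np.linspace(0,6.28,40))]
SH=dict(jar=(circ(31),80),pillar=(rect(48,48),75),tin=(rect(36,66),55),half_moon=(dshape(30,6),70),
 round_base=(rect(100,100),18),square_base=(rect(84,84),18),tin_base=(rect(72,102),18),half_moon_base=(rect(96,96),18))
def proj(c,P):
    i=viewer.camera_info(c); q=(P@np.array(i["R"]).T+np.array(i["t"]))@np.array(i["camera_matrix"]).T
    return q[:,:2]/q[:,2:]
S=8
def render(c,poly,h,z0,p,box):
    x,y,a=p; R=np.array([[np.cos(a),-np.sin(a)],[np.sin(a),np.cos(a)]]); q=poly@R.T+[x,y]
    P=np.r_[np.c_[q,np.full(len(q),z0)],np.c_[q,np.full(len(q),z0+h)]]
    hull=cv2.convexHull(((proj(c,P)+.5-box[:2])*S).astype(np.float32)).astype(int)
    m=np.zeros((box[3]*S,box[2]*S),np.uint8); cv2.fillConvexPoly(m,hull,1)
    return cv2.resize(m.astype(np.float32),None,fx=1/S,fy=1/S,interpolation=cv2.INTER_AREA)
def fit(masks,poly,h,xy,z0=0,n=24):
    bx={}
    for c in masks:
        u=proj(c,np.array([[*xy,20.]]))[0].astype(int)-45; bx[c]=(u[0],u[1],90,90)
    def cost(p):
        e=0
        for c,m in masks.items():
            b=bx[c]; M=m[max(b[1],0):b[1]+90,max(b[0],0):b[0]+90]; r=render(c,poly,h,z0,p,b)[:M.shape[0],:M.shape[1]]
            e+=1-np.minimum(r,M).sum()/np.maximum(r,M).sum()
        return e/len(masks)
    best=min(((cost((*xy,a)),a) for a in np.linspace(0,2*np.pi,n,endpoint=False)))
    starts=[best[1]]+[best[1]+np.pi]
    rs=[minimize(cost,(*xy,a),method="Nelder-Mead",options=dict(initial_simplex=np.array([(*xy,a),(xy[0]+5,xy[1],a),(xy[0],xy[1]+5,a),(xy[0],xy[1],a+.2)]))) for a in starts]
    return sorted([(round(r.fun,3),np.round(r.x,2)) for r in rs],key=lambda r:r[0])
E
cat > m.py <<'E'
from fit import *
X=dict(jar=(650,82),pillar=(584,282),tin=(488,106),half_moon=(480,-102),round_base=(378,-270),square_base=(375,264),tin_base=(653,-101),half_moon_base=(500,-450))
im={c:viewer.read_camera(c) for c in ("top","scene")}
for n,xy in X.items():
    ms={}
    for c in im:
        u=proj(c,np.array([[*xy,20.]]))[0]
        for d in viewer.silhouettes(n,c):
            m=np.array(d["mask"]); k=np.argwhere(m).mean(0)[::-1]
            if np.hypot(*(k-u))<15: ms[c]=m.astype(np.float32);break
    for c in ms: print(n,c,fit({c:ms[c]},*SH[n],xy)[0])
    if len(ms)==2: print(n,fit(ms,*SH[n],xy))
# violet floor
xy=(500,-450)
for c in im:
    hsv=cv2.cvtColor(im[c],cv2.COLOR_RGB2HSV); m=((hsv[...,0]>120)&(hsv[...,0]<150)&(hsv[...,1]>90)).astype(np.float32)
    b=proj(c,np.array([[*xy,6.]]))[0].astype(int); z=np.zeros_like(m); z[b[1]-30:b[1]+30,max(0,b[0]-30):b[0]+30]=1; 
    print("floor",c,fit({c:m*z},dshape(36,12),.1,xy,6))
t=im["top"]
cr=np.hstack([cv2.resize(t[v-20:v+20,u-20:u+20,::-1],(390,390),interpolation=cv2.INTER_CUBIC) for u,v in((433,228),(321,237))]); cv2.imwrite("pics/crop.png",cr)
E
python3 m.py
```

```text
jar top (np.float64(0.071), array([646.79,  81.15,   1.67]))
jar scene (np.float64(0.043), array([647.17,  81.3 ,   1.14]))
jar [(np.float64(0.057), array([646.82,  81.09,   1.71])), (np.float64(0.057), array([646.93,  81.23,   4.87]))]
pillar scene (np.float64(0.09), array([5.8552e+02, 2.8397e+02, 9.0000e-02]))
tin scene (np.float64(0.093), array([492.55, 108.62,   2.01]))
half_moon top (np.float64(0.071), array([ 479.81, -100.62,    0.81]))
half_moon scene (np.float64(0.121), array([ 480.64, -100.74,    0.85]))
half_moon [(np.float64(0.099), array([ 479.86, -100.81,    0.83])), (np.float64(0.231), array([ 463.28, -110.89,    3.75]))]
round_base top (np.float64(0.052), array([ 376.2 , -270.78,    1.19]))
round_base scene (np.float64(0.05), array([ 376.1 , -269.88,    1.19]))
round_base [(np.float64(0.051), array([ 376.31, -270.47,    1.19])), (np.float64(0.051), array([ 376.31, -270.47,    4.34]))]
square_base top (np.float64(0.04), array([373.65, 266.71,   0.42]))
square_base scene (np.float64(0.067), array([376.58, 266.05,   0.41]))
square_base [(np.float64(0.062), array([374.47, 
[... 204 characters left out ...]
+02, -1.0235e+02,  5.5000e-01]))
tin_base [(np.float64(0.054), array([ 6.5450e+02, -1.0308e+02,  5.7000e-01])), (np.float64(0.054), array([ 654.5 , -103.08,    3.72]))]
half_moon_base top (np.float64(0.036), array([ 500.74, -448.44,    1.17]))
half_moon_base scene (np.float64(0.05), array([ 501.63, -448.82,    1.17]))
half_moon_base [(np.float64(0.047), array([ 501.24, -448.65,    1.17])), (np.float64(0.047), array([ 501.24, -448.65,    4.31]))]
floor top [(np.float64(0.204), array([ 501.22, -451.3 ,    5.94])), (np.float64(0.288), array([ 481.1 , -445.68,    9.17]))]
floor scene [(np.float64(0.407), array([ 498.46, -449.33,    6.14])), (np.float64(0.41), array([ 477.06, -444.28,    9.44]))]
```

View pics/crop.png

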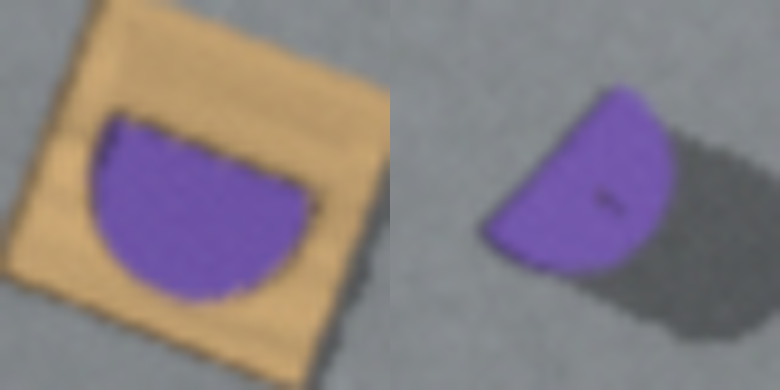

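The crop shows the violet recess flat facing up and slightly right, so the base yaw is about -0.40, with the disc axis at the base centre. The candle's flat faces up-left, so its yaw is about 0.83. I'll refine the tin and pillar by colour, then start moving.

```bash
cat > act.py <<'E'
from fit import *
from scipy.spatial.transform import Rotation as Ro
def ori(phi):
    y=np.array([np.cos(phi),np.sin(phi),0]); z=np.array([0,0,-1.]); return Ro.from_matrix(np.c_[np.cross(y,z),y,z]).as_rotvec()
wrap=lambda a:(a+np.pi)%(2*np.pi)-np.pi
def pick(xy,phi,gz,N=25):
    "gz: grasp height above underside"
    z=gz-19; o=ori(phi); grip(1.0,N)
    robot.movep([*xy,z+110],o); robot.servo_line([*xy,z],feed=120); grip(0.0,N)
    w=robot.observe(); print("width mm",w["grip_width"]*92,"F",w["grip_force"])
    robot.servo_line([*xy,z+125],feed=150)
    w=robot.observe(); print("lifted",w["grip_width"]*92,w["grip_force"],np.round(w["contact_force"],1),"t",w["t"])
def place(xy,phi,gz):
    z=gz-19+6; o=ori(phi)
    robot.movep([*xy,z+120],o); robot.servo_line([*xy,z+20],feed=150); robot.hold(.2)
    f0=robot.observe()["contact_force"][2]
    for d in (14,10,6,3,1,0,-1):
        robot.servo_line([*xy,z+d],feed=40); robot.hold(.1); f=robot.observe()["contact_force"][2]-f0
        if f>2.5: break
    print("stopped at",d,"dF",round(f,1))
    return d
def release(xy,gz,d=0):
    grip(1.0); z=gz-19+6; robot.servo_line([*xy,z+110],feed=150); print("t",robot.observe()["t"])
def phis(pp,qq,dphi,sym):
    "choose pick phi candidates and symmetric place, nearest radial"
    best=None
    for a in pp:
        for s in sym:
            b=a+dphi+s
            e=max(abs(wrap(a-qq[0])),abs(wrap(b-qq[1])))
            if best is None or e<best[0]: best=(e,wrap(a),wrap(b))
    return best
E
cat > hm.py <<'E'
from act import *
im=viewer.read_camera("top"); hsv=cv2.cvtColor(im,cv2.COLOR_RGB2HSV)
for n,xy,m in (("tin",(488,106),(hsv[...,0]>10)&(hsv[...,0]<40)&(hsv[...,1]>45)),("pillar",(584,282),((hsv[...,0]<8)|(hsv[...,0]>170))&(hsv[...,1]>90))):
    z=np.zeros(m.shape,np.float32); u=proj("top",np.array([[*xy,20.]]))[0].astype(int); z[u[1]-22:u[1]+22,u[0]-22:u[0]+22]=1
    print(n,(m*z).sum(),fit({"top":m*z},*SH[n],xy))
o=np.array([480,-100.7]); yw=.83; b=np.array([501,-448.7]); yb=-.40
c=np.array([np.cos(yw),np.sin(yw)]); d=np.array([np.cos(yb),np.sin(yb)])
pick(o-12*c,yw,40); place(b-12*d,yb,40)
for cc in("top","scene"): cv2.imwrite(f"pics/hm_{cc}.png",viewer.read_camera(cc)[:,:,::-1])
E
python3 hm.py; python3 - <<'E'
import cv2,numpy as np
a=cv2.imread('pics/hm_top.png')[200:256,400:470];b=cv2.imread('pics/hm_scene.png')[130:220,110:222]
cv2.imwrite('pics/hmc.png',np.hstack([cv2.resize(x,(390,312),interpolation=2) for x in(a,b)]))
E
```

```text
tin 139.0 [(np.float64(0.618), array([486.66, 106.34,   1.98])), (np.float64(0.618), array([486.66, 106.34,   5.13]))]
pillar 366.0 [(np.float64(0.084), array([ 5.8544e+02,  2.8391e+02, -2.0000e-02])), (np.float64(0.084), array([585.44, 283.91,   3.12]))]
width mm 35.88556437155194 F 24.972769981250167
lifted 35.72104382977757 24.97280051931739 [ 0.2 -0.2 -1.3] t 7.275
stopped at -1 dF 5.0
```

View pics/hmc.png

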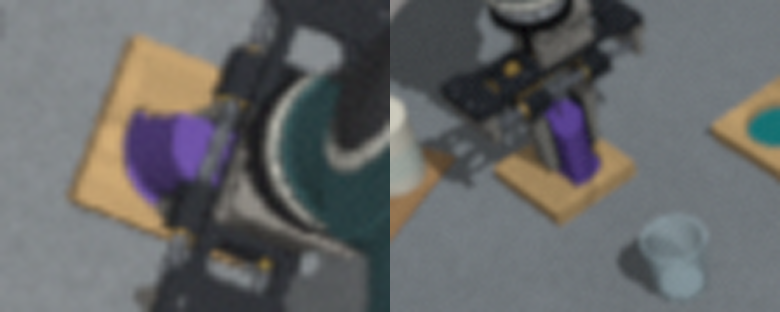

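The half-moon sits in its recess: at d=-1 the force was +5 N, which is floor contact. I release it, do the pillar and jar, then refit the tin.

```bash
cat > pj.py <<'E'
from act import *
d=np.array([np.cos(-.4),np.sin(-.4)]); release(np.array([501,-448.7])-12*d,40)
b=(374.5,266.4)
pick((585.5,283.9),.03,42); s=place(b,.41,42)
if s>4: raise SystemExit("rim?")
release(b,42)
b=(376.2,-270.5)
pick((646.9,81.1),.124,42,30); s=place(b,-.62,42)
if s>4: raise SystemExit("rim?")
release(b,42)
E
cat > tin.py <<'E'
from act import *
im={c:viewer.read_camera(c) for c in("top","scene")}; ms={}; xy=(489,107)
for c in im:
    hsv=cv2.cvtColor(im[c],cv2.COLOR_RGB2HSV); h=hsv[...,0]
    m=(h>10)&(h<40)&((hsv[...,1]>30)|(hsv[...,2]>165)) if 0 else ((hsv[...,2]>165)|((h>10)&(h<40)&(hsv[...,1]>60)))
    z=np.zeros(h.shape,np.float32); u=proj(c,np.array([[*xy,25.]]))[0].astype(int); z[u[1]-24:u[1]+24,u[0]-24:u[0]+24]=1
    k=cv2.morphologyEx((m*z).astype(np.uint8),cv2.MORPH_CLOSE,np.ones((3,3),np.uint8)); ms[c]=k.astype(np.float32)
    print(c,k.sum(),fit({c:ms[c]},*SH["tin"],xy)[0])
print(fit(ms,*SH["tin"],xy))
for n in("half_moon","pillar","jar"):
    for c in im:
        i=viewer.camera_info(c)
        for q in viewer.pinpoint(n,c)[:1]: print(n,np.round(np.array(i["R"]).T@(np.array(q["at"])-i["t"])),q["confidence"])
cr=[cv2.resize(a,(390,390),interpolation=2) for a in (im["top"][213:253,228:268,::-1],)]+[cv2.resize(cv2.merge([ms["top"][213:253,228:268]*255]*3).astype(np.uint8),(390,390),interpolation=0)]
cv2.imwrite("pics/tin.png",np.hstack(cr)); cv2.imwrite("pics/mid.png",im["top"][:,:,::-1])
E
python3 pj.py && python3 tin.py
```

```text
t 13.9833
width mm 47.5438360764914 F 25.000032484531403
lifted 47.77408621065905 24.999749064445496 [-1.  -0.4 -2.8] t 19.5833
stopped at -1 dF 13.8
t 25.6333
width mm 61.787146977960774 F 30.00034064054489
lifted 61.655707001831594 29.99953329563141 [-0.2  0.2 -2.6] t 29.7083
stopped at 0 dF 4.5
t 35.9917
top 317 (np.float64(0.057), array([487.12, 106.68,   1.98]))
scene 347 (np.float64(0.069), array([488.03, 106.66,   1.96]))
[(np.float64(0.065), array([487.12, 106.5 ,   1.97])), (np.float64(0.065), array([487.12, 106.5 ,   5.11]))]
half_moon [ 501. -450.   13.] 0.76
half_moon [ 499. -449.    5.] 0.83
pillar [371. 263.   9.] 0.95
pillar [374. 267.  10.] 0.9
jar [ 379. -269.    6.] 0.73
jar [ 379. -267.    9.] 0.67
```

View pics/mid.png

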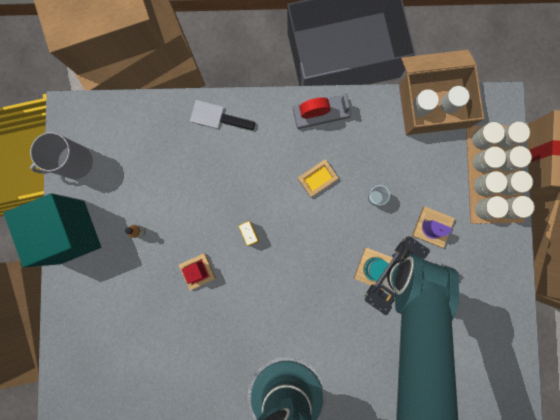

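View pics/tin.png

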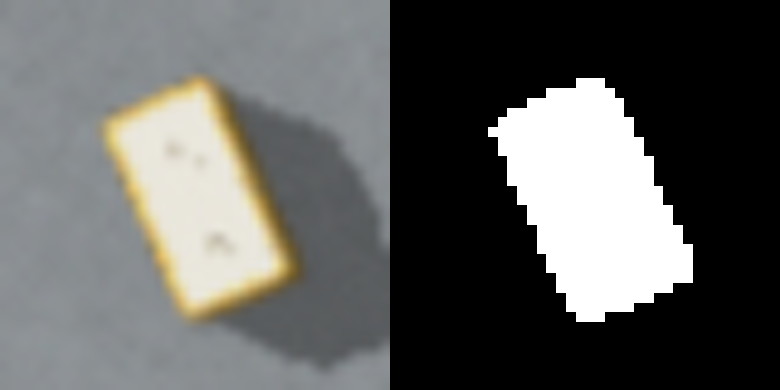

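Three candles are in their bases: pillar (196,271), jar (376,269) and half-moon (438,228). The tin's mask at (248,233) is clean, giving a pose of (487,106.5) with yaw 1.97. Now the tin.

```bash
cat > t2.py <<'E'
from act import *
b=(654.3,-103)
pick((487.1,106.5),1.97-np.pi,36); s=place(b,.57,36)
if s>4: raise SystemExit("rim?")
release(b,36)
robot.movep([450,0,350],ori(0))
robot.movep([300,-500,300],ori(-1.0))
im={c:viewer.read_camera(c) for c in("top","scene")}
X=dict(jar=(376,-270),pillar=(374,266),tin=b,half_moon=(501,-449))
for n,xy in X.items():
    for c in im:
        i=viewer.camera_info(c)
        for q in viewer.pinpoint(n,c)[:1]: print(n,np.round(np.array(i["R"]).T@(np.array(q["at"])-i["t"])),q["confidence"])
row=[]
for c in im:
    r=[]
    for n,xy in X.items():
        u=proj(c,np.array([[*xy,30.]]))[0].astype(int); r.append(cv2.resize(im[c][u[1]-25:u[1]+25,u[0]-25:u[0]+25,::-1],(195,195),interpolation=2))
    row.append(np.hstack(r))
cv2.imwrite("pics/end.png",np.vstack(row)); print(robot.observe()["t"])
E
python3 t2.py
```

```text
width mm 36.44529688201999 F 25.000054836273193
lifted 35.76914487746061 24.999737441539764 [-0.2  0.1 -0.6] t 41.0
stopped at -1 dF 8.3
t 48.0333
jar [ 375. -269.    2.] 0.64
jar [ 377. -267.    9.] 0.84
pillar [373. 262.  10.] 0.81
pillar [371. 267.  11.] 0.6
tin [ 655. -102.    6.] 0.85
tin [ 653. -105.    6.] 0.63
half_moon [ 502. -451.   10.] 0.57
half_moon [ 499. -449.    6.] 0.52
51.6333
```

View pics/end.png

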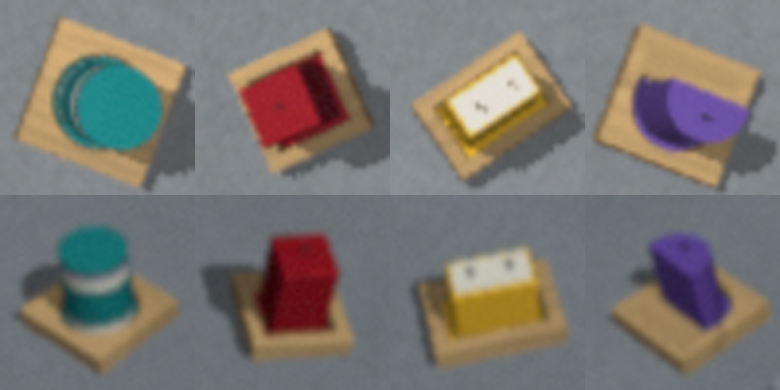

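All four look seated. The pillar reads slightly high and turned, so I check its fit before handing in.

```bash
cat > chk.py <<'E'
from act import *
im={c:viewer.read_camera(c) for c in("top","scene")}; ms={}; xy=(374,266)
for c in im:
    for d in viewer.silhouettes("pillar",c):
        m=np.array(d["mask"]); k=np.argwhere(m).mean(0)[::-1]
        if np.hypot(*(k-proj(c,np.array([[*xy,30.]]))[0]))<15: ms[c]=m.astype(np.float32);break
print(list(ms))
for z in (6,12,18):
    for c in ms: print(z,c,fit({c:ms[c]},*SH["pillar"],xy,z)[0])
    if len(ms)==2: print(z,fit(ms,*SH["pillar"],xy,z)[0])
r=[]
for c in im:
    u=proj(c,np.array([[*xy,35.]]))[0].astype(int); r.append(cv2.resize(im[c][u[1]-25:u[1]+25,u[0]-25:u[0]+25,::-1],(400,400),interpolation=2))
cv2.imwrite("pics/pil.png",np.hstack(r))
E
python3 chk.py
```

```text
['top', 'scene']
6 top (np.float64(0.129), array([374.39, 266.13,   0.38]))
6 scene (np.float64(0.071), array([3.7342e+02, 2.6566e+02, 3.6000e-01]))
6 (np.float64(0.1), array([374.64, 265.79,   0.39]))
12 top (np.float64(0.136), array([374.97, 264.02,   0.42]))
12 scene (np.float64(0.077), array([3.7929e+02, 2.6593e+02, 3.7000e-01]))
12 (np.float64(0.125), array([375.86, 264.97,   0.38]))
18 top (np.float64(0.14), array([375.37, 262.16,   0.38]))
18 scene (np.float64(0.084), array([3.8598e+02, 2.6569e+02, 3.4000e-01]))
18 (np.float64(0.169), array([3.7568e+02, 2.6476e+02, 3.5000e-01]))
```

View pics/pil.png

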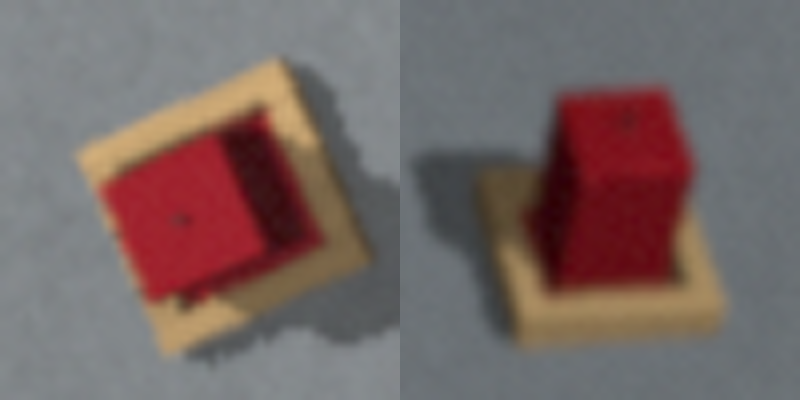

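The z=6 fit agrees best in both views, centred and with yaw 0.39. The picture shows the pillar upright inside its recess.

```bash
python3 -c "
from cell import robot
print(robot.job_done())"
```

```text
the job is handed in; nothing more can be done
None
```

All four candles were set down into their matching bases and the job is handed in at about 52 s. Contact forces and the final pictures show each one on its recess floor, but no verdict came back; the arm went nowhere near the glass and bottle, though I did not re-measure them at the end.

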